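Empty the laundry's token acceptor into its pail with the service key

TASK

Empty the token acceptor: hang the pail by its bail on the two-pronged hook so that it hangs under the spout, then take the flat, square-bowed key from the key block, push it fully home in the lock on top of the acceptor (the lock is sticky: press lightly and rock the key a little left and right until it drops in) and turn it a quarter clockwise to its stop, so that all four tokens fall into the pail. The trap springs shut if the key is let go, so finish still gripping the key and holding it turned; leave the round-bowed key and the other things on the table where they are.

Things in the scene. Friction and masses are not known exactly. Their poses are not given: they have to be found in the camera images.
- acceptor: token acceptor, fixed: grey steel cabinet 130 (x) x 190 (y) x 220 mm high, front (local -x) toward the robot. Origin: centre of its underside, z up. The lock is on its top at local x -10, y -50 mm; a clear square tube holding the four tokens, with a slotted cap (38 x 44 mm, up to z 273 mm), at x -31, y +36 mm
- spout (a point): centre of the spout's downward mouth, 118 mm above the table. The spout is a sheet-steel snout, 42 mm wide, that reaches 47 mm out from the acceptor's front at local y +36 mm, midway between the two hook prongs; its hood slopes up 45 degrees to 184 mm at the front face. The tokens drop out here
- hook_seat (a point): midway between the two prongs' seats, at the height of the prongs' tops: 58 mm before the front face, 183 mm up, axes as the acceptor's. Prongs: 6.4 mm bars along local x at y +-30 mm from here, 53 mm free between. Seat level for 12 mm along x; on the robot's side the tips turn up 16 mm (ending 16 mm further out), at the cabinet side the bars rise 5 mm. A hung bar's centre lies 3 mm above
- keyway (a point): centre of the keyway's mouth on the lock plate (42 x 34 mm, 225 mm up; axes as the acceptor's): a vertical slot 16.4 (local x) x 7.4 mm, 2 mm chamfer, in a 5 mm plate. Below the plate the key's bit can turn freely. 15 mm down the bit meets the lock cam and stops unless in line with the cam's slot (to 0.1 rad). Home: key tip 24 mm below this point, collar on the plate
- lock_cam (a joint): angle of the lock cam under the keyway (rad): 0 with its slot (15.6 x 6.6 mm) in line with the keyway, growing clockwise seen from above. Rests between -0.45 and -0.27 (anticlockwise of the keyway) at first; stop at 1.30. Return spring 0.08 N m/rad, friction 0.045 N m. The key drives it with about 0.1 rad of play. It opens the trap: tokens begin to fall at 0.5, all are free by 0.9
- pail: collecting pail, aluminium, about 160 g, 92 mm across the rim, 76 at the foot, 64 mm high, with a stiff fixed upright bail of 6 mm wire whose straight top bar runs along the pail's y axis, 169 mm up. Origin: centre of its underside, z up. When hung its foot is about 17 mm above the table
- bail_grip (a point): centre of the black grip sleeve on the bail's top bar, 169 mm above the pail's origin, axes as the pail's. Sleeve 13 mm in diameter, 32 mm long along y; beyond it the 6 mm bar is straight to y +-30 mm, then bends down to the legs at y +-47 mm. Take the sleeve from above, fingers closing along the pail's x; the bare bar either side of it goes onto the prongs
- pail_inside (a point): centre of the pail's inner floor, 3 mm above its origin
- service_key: square-bowed steel key, 60 g, 64 mm long, upright in the block. Origin: the bit's tip, on the axis; z up to the bow. Bit a plain bar 14 (x) x 5 (y) mm to z 8 mm; round shank 5 mm to z 24; collar 22 mm wide, z 24 to 28; flat bow 30 (x) x 9 (y) mm, z 28 to 64. Pinch the bow across its 9 mm (along the key's y). A half turn about z makes no difference
- round_key: another key in the same block, with a round disc bow (33 mm across, 9 mm thick) and a round shank; leave it alone
- key_block: wooden block, fixed, 62 (x) x 124 (y) mm, top 32 mm above the table, with slots at y +-30 mm in which the two keys stand (either way round), collars on its top, tips 8 mm and bows 36 to 72 mm above the table; the service key's x and y lie along the block's. Lift a key 30 mm to clear it. Origin: centre of its underside
- token_1: one of four brass tokens, 24 mm in diameter, 4 mm thick, stacked in the acceptor's sight tube. Origin: centre of its underside
- token_2: one of four brass tokens, 24 mm in diameter, 4 mm thick, stacked in the acceptor's sight tube. Origin: centre of its underside
- token_3: one of four brass tokens, 24 mm in diameter, 4 mm thick, stacked in the acceptor's sight tube. Origin: centre of its underside
- token_4: one of four brass tokens, 24 mm in diameter, 4 mm thick, stacked in the acceptor's sight tube. Origin: centre of its underside
- soap_bottle: hand soap pump bottle, 182 mm high, a bystander. Origin: centre of its underside
- masking_tape: roll of masking tape, 96 mm across, 25 mm high, lying flat, a bystander. Origin: centre of its underside
- scrub_brush: wooden scrubbing brush 56 x 152 x 46 mm, a bystander. Origin: centre of its underside

How it is judged:
By the outcome, as a careful person would: the job done as asked, in the order asked, and still so for the second after the job is handed in, while the arm keeps its last pose, push and grip.
It also fails if it takes over 64 s, if anything falls off the work surface, if the arm or the gripper's body presses on something with over 40 N, if the wrist force passes 120 N, or if a joint passes its speed limit or range.

ROBOT

A 6-joint arm with a two-finger parallel gripper is mounted at the origin on a cart in front of the work surface, level with it; the furniture and walls round the work are solid. World frame = base frame: x ahead of the robot, y to its left, z up, the work surface at z = 0. Lengths are in m, angles in rad, forces in N, time in s.
With the tool pointing down it reaches from about 0.35 to 0.875 m from the base axis. Payload 4.2 kg.
Tool frame: the origin (TCP) lies midway between the tips of the shut fingers; the grasp point (between the pads) lies 19 mm behind it (bot.hold_point_z is the distance from the TCP to the grasp point, in m); z points along the fingers, y is the line along which they close (so a half turn about z gives the same grasp; the last joint's range is limited). The gripper opens to 87 mm and grips with 3 to 60 N. Pads are 19 mm wide; open, the fingers measure 117 mm over their backs; the gripper's body (75 mm by 190 mm) begins 51 mm behind the grasp point.
Start: joints at [-0.858, 0.385, 0.008, 0, -1.194, -0.259], TCP at [0.274, -0.562, 0.223] pointing down, gripper open.
Joint ranges: [-3.14, 3.14], [-1.21, 2.06], [-1.07, 1.41], [-3.16, 2.05], [-2.99, -0.16], [-3.1, 3.1]. Speed limits (rad/s): [2.79, 2.79, 3.14, 3.14, 3.14, 3.14].

INTERFACE

Orientations are given as a 3x3 rotation matrix whose columns are the frame's x, y, z axes.
In Python, from cell import bot, gripper_to, get_image gives the robot as it stands. Calls block until the motion is done:
- bot.movep(position, orientation): joint-space move of the TCP to a pose.
- bot.movel(position, speed=0.15, frame=None): straight line of the TCP; frame=None keeps the orientation; speed is the mean speed in m/s.
- bot.goto_joints(angles): joint-space move.
- gripper_to(opening, f_grip=None): opening from 0.0 (shut) to 1.0 (fully open); f_grip is the grip in N (None keeps the last); returns when the fingers have stopped.
- bot.dwell(seconds).
- bot.ik(position, orientation): joint angles nearest the present ones, or None.
- bot.read_state(): the state.
- get_image(name): name is "scene" or "top"; returns a dict with "img" (384x512x3 uint8, blue, green, red), "camera_matrix" (3x3 intrinsics, pixels), "rvec" (rotation vector, rad) and "tvec" (3), from world to camera coordinates, as OpenCV has them. Camera axes: x right, y down, z forward; pixel columns grow to the right and rows downward; lengths in m; the calibration is good to about 2 mm. A picture is of the moment at which its call begins. There is no depth.
A pose or a line that the arm cannot do raises bot.PlanningError and nothing moves.
- bot.hand_in(): hands the job in; it is judged then, once.
The state is a dict: "clock": time; "q": joint angles; "joint_vel": joint speeds; "joint_efforts": joint torques, N m; "ee_pos": TCP position; "eef_rot": TCP orientation; "force": force on the tool from outside, world axes, zero at the start; "torque": the same for the moment, N m; "width": opening from 0.0 (shut) to 1.0 (fully open); "grasp_force": force on a finger pad.
Only numpy, scipy, OpenCV 4.12 (cv2) and the standard library are available. Lean on these libraries where they do the work, as an engineer would, in place of code of your own. Each camera call takes 0.05 s, during which the arm holds its last target. There are 200 camera calls.

## Working session

There is one attempt and no reset: what is moved stays moved. The work goes in short steps, each a Python script; the robot and the scene stay as the last script left them, time stands still between calls to the robot, and variables do not carry over. Pictures are saved under pics/ and viewed, at most 10 in all, crops included, and the job is handed in when it is done.

```bash
ls; mkdir -p pics; python3 - <<'E'
from cell import bot,get_image
import cv2,numpy as np
for n in("scene","top"):
    d=get_image(n);cv2.imwrite(f"pics/{n}0.png",cv2.resize(d["img"],(800,600),interpolation=cv2.INTER_CUBIC))
    cv2.imwrite(f"{n}_raw.png",d["img"])
    R=cv2.Rodrigues(d["rvec"])[0];print(n,d["camera_matrix"].tolist(),(-R.T@np.ravel(d["tvec"])).round(3),R.round(3).tolist())
print(bot.read_state(),bot.hold_point_z)
E
```

```text
pics
scene [[404.09759037839467, 0.0, 257.87900603617055], [0.0, 404.09759037839467, 195.04161337548925], [0.0, 0.0, 1.0]] [-0.14   0.484  0.897] [[-0.563, -0.827, -0.019], [-0.569, 0.404, -0.716], [0.599, -0.392, -0.698]]
top [[485.47257627641153, 0.0, 257.8808096021622], [0.0, 485.47257627641153, 187.4603623445604], [0.0, 0.0, 1.0]] [0.249 0.024 1.71 ] [[0.008, -1.0, -0.01], [-0.984, -0.006, -0.18], [0.18, 0.011, -0.984]]
{'clock': 0.1, 'q': array([-8.58371817e-01,  3.85455689e-01,  6.77608000e-03, -4.55932814e-04,
       -1.19402470e+00, -2.58611042e-01]), 'joint_vel': array([-0.00143484, -0.00165647,  0.00292615,  0.00252696, -0.00047491,
       -0.0004365 ]), 'joint_efforts': array([ 5.78976797e-04, -3.91691601e+01,  1.87934464e+01,  4.23185483e+00,
        1.34400412e-02, -7.79556217e-05]), 'ee_pos': array([ 0.2737841 , -0.56123717,  0.22158569]), 'eef_rot': array([[-8.98855500e-01, -4.38244147e-01, -9.26327988e-04],
       [-4.38245119e-01,  8.98853856e-01,  1.72101728e-03],
       [ 7.84077330e-05,  1.95290457e-03, -9.99998090e-01]]), 'force': array([-0.2148854 , -0.87295319, -0.37657197]), 'torque': array([-0.00515509,  0.00289592,  0.03348029]), 'grasp_force': 0.0, 'width': 0.9999819839686518} 0.0187
```

View pics/scene0.png

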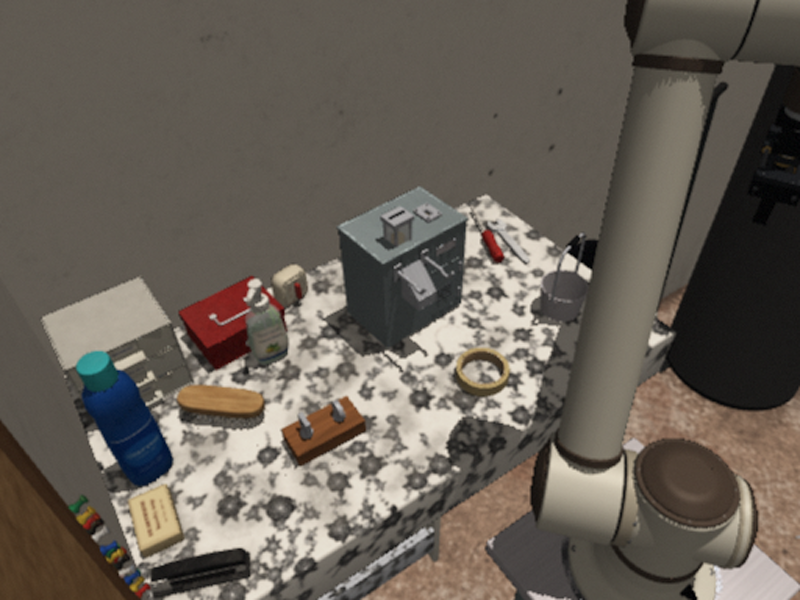

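View pics/top0.png

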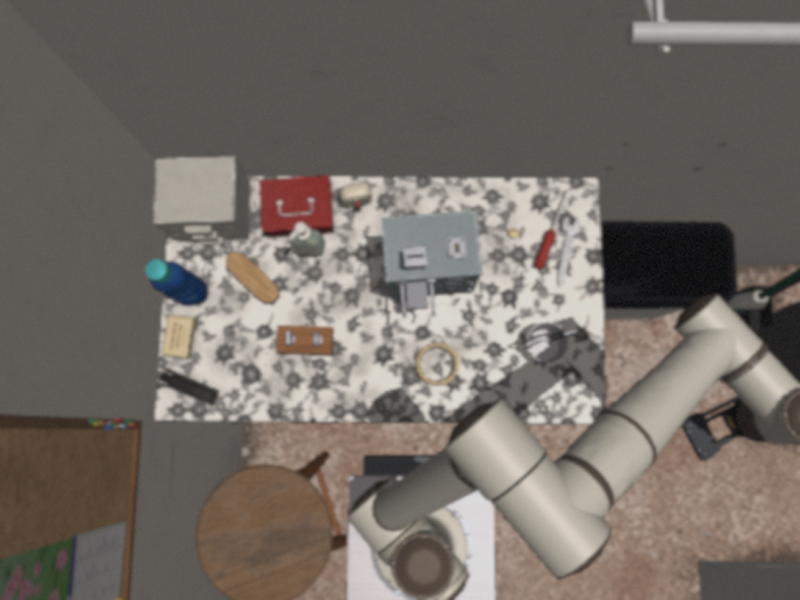

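The scene view shows the acceptor (405,260), key block (325,430) and pail (565,285), on the 800-px scale. The top view shows them at (430,245), (305,340) and (545,340). Next I'll take zoomed mosaics.

```bash
cat > mos.py <<'E'
import cv2,numpy as np
def mosaic(out,tiles):  # (img, x0,y0,w) tile = 400x300, h=.75w ; ticks every 5 px
    T=[]
    for im,x0,y0,w in tiles:
        s=400/w; M=np.float32([[s,0,-x0*s],[0,s,-y0*s]])
        t=cv2.warpAffine(im,M,(400,300),flags=cv2.INTER_CUBIC)
        for v in range(int(x0)//5*5+5,int(x0+w),5):
            x=int((v-x0)*s);cv2.line(t,(x,0),(x,8 if v%10 else 16),(0,255,255),1)
            if v%10==0:cv2.putText(t,str(v),(x-10,28),0,.38,(0,255,255),1)
        for v in range(int(y0)//5*5+5,int(y0+.75*w),5):
            y=int((v-y0)*s);cv2.line(t,(0,y),(8 if v%10 else 16,y),(0,255,255),1)
            if v%10==0:cv2.putText(t,str(v),(18,y+4),0,.38,(0,255,255),1)
        T.append(t)
    cv2.imwrite(out,np.vstack([np.hstack(T[:2]),np.hstack(T[2:])]))
E
python3 - <<'E'
import cv2;from mos import mosaic
s=cv2.imread("scene_raw.png");t=cv2.imread("top_raw.png")
mosaic("pics/m1.png",[(s,175,245,70),(s,335,145,60),(s,210,115,100),(s,245,120,60)])
mosaic("pics/m2.png",[(t,170,200,50),(t,325,195,55),(t,235,130,80),(t,245,145,60)])
E
```

```text
(no output)
```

View pics/m1.png

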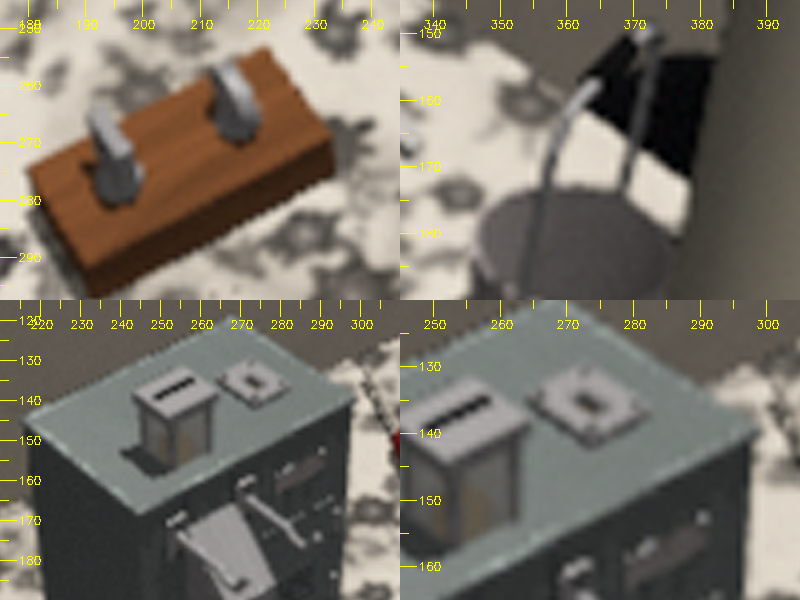

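View pics/m2.png

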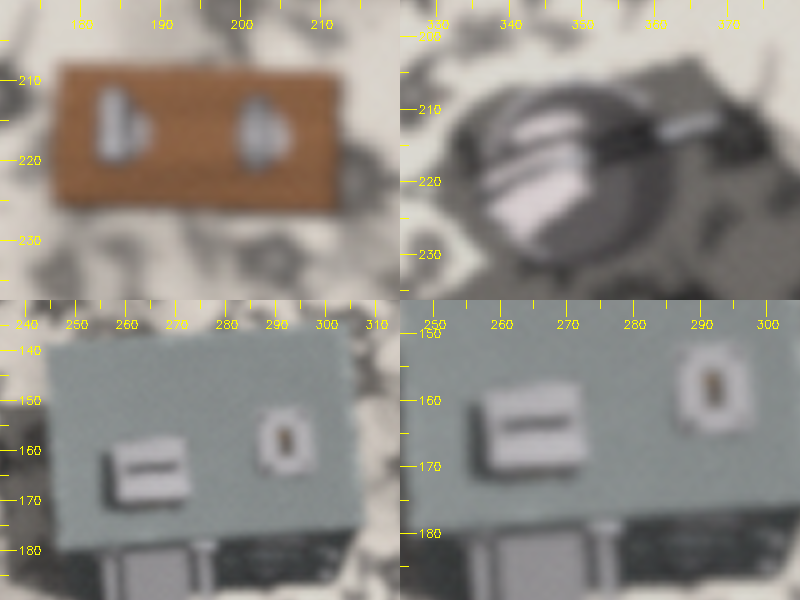

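The square bow is the left, +y key in both views: scene (192,268), top (184,216). Pail bail in the top view runs (338,220)–(366,211); keyway is at scene (273.3,135.5) and top (292,158.5). Now I'll fit the poses.

```bash
cat > fit.py <<'E'
import cv2,numpy as np
from cell import get_image
from scipy.optimize import least_squares
C={n:get_image(n) for n in("scene","top")}
def proj(n,P):
    d=C[n];return cv2.projectPoints(np.float64(P).reshape(-1,1,3),d["rvec"],d["tvec"],d["camera_matrix"],None)[0].reshape(-1,2)
def place(p,L):
    c,s=np.cos(p[2]),np.sin(p[2]);L=np.float64(L)
    return np.c_[p[0]+c*L[:,0]-s*L[:,1],p[1]+s*L[:,0]+c*L[:,1],L[:,2]]
def fit(obs,p0):  # obs: {cam: [(local xyz mm),(u,v)...]}
    f=lambda p:np.concatenate([(proj(n,place(p,np.array([o[0] for o in O])/1e3))-[o[1] for o in O]).ravel() for n,O in obs.items()])
    r=least_squares(f,p0,loss="soft_l1");return r.x,f(r.x).reshape(-1,2).round(1).tolist()
E
python3 - <<'E'
from fit import *
print("acc",*fit({"top":[((65,95,220),(246,139)),((65,-95,220),(304.5,137.5)),((-65,95,220),(247,180)),((-65,-95,220),(306.5,176.5)),((-10,-50,225),(292,158.7)),((-31,36,273),(265,164))],
"scene":[((65,95,220),(216,145.5)),((-65,95,220),(244.5,168)),((-65,-95,220),(298,140)),((-10,-50,225),(273.3,135.5)),((-31,36,273),(254.5,137))]},[.7,0,0]))
print("block",*fit({"top":[((31,62,32),(177,208)),((31,-62,32),(212.5,209.5)),((-31,62,32),(176.5,225.5)),((-31,-62,32),(212.5,226.5))],
"scene":[((31,62,32),(180,275)),((31,-62,32),(222,253.5)),((-31,62,32),(192,291)),((-31,-62,32),(234,271))]},[.45,.2,0]))
print("pail",*fit({"top":[((0,0,64),(348,219)),((0,47,155),(337.5,220.5)),((0,-47,155),(367,211.5))],
"scene":[((0,0,64),(360.7,184)),((0,38,165),(364.5,157.5)),((0,-38,165),(371.5,150.5))]},[.45,-.3,.3]))
E
```

```text
acc [ 0.61621489 -0.0147836   0.06238319] [[-1.5, 0.7], [-0.4, -1.2], [-0.5, -0.3], [0.6, -0.2], [-0.3, 1.0], [-0.2, 0.3], [0.4, -1.4], [-0.2, -0.2], [1.2, -0.1], [0.8, -0.1], [-0.6, -0.6]]
block [ 0.44648789  0.26275294 -0.01661986] [[0.0, 0.6], [-0.0, -0.1], [-0.5, 0.9], [-0.8, 0.7], [0.2, -0.9], [0.3, -1.1], [-0.9, 0.5], [0.1, -2.8]]
pail [ 0.44033339 -0.26610501  0.32773702] [[0.3, 0.6], [1.9, 0.4], [-0.1, 0.2], [-0.5, -1.1], [-4.8, 6.2], [0.2, -0.4]]
```

```bash
python3 - <<'E'
from fit import *
from mos import mosaic
p,r=fit({"top":[((0,0,64),(348,219)),((0,47,155),(337.5,220.5)),((0,-47,155),(367,211.5))],
"scene":[((0,0,64),(360.7,184)),((0,16,169),(364.8,157.3)),((0,-16,169),(371,151))]},[.45,-.3,.3]);print(p,r)
a=np.linspace(0,2*np.pi,24)
L=np.vstack([np.c_[46*np.cos(a),46*np.sin(a),0*a+64],[[0,y,169] for y in(-30,-16,0,16,30)],[[0,s*47,z] for s in(-1,1) for z in(150,130,110,90,64)]])/1e3
K=8
T=[]
for n,x0,y0 in(("top",320,190),("scene",330,135)):
    im=cv2.resize(C[n]["img"],None,fx=K,fy=K,interpolation=cv2.INTER_CUBIC)
    for u,v in proj(n,place(p,L)):cv2.circle(im,(int((u+.5)*K),int((v+.5)*K)),2,(0,0,255),-1)
    T.append(im[y0*K:(y0+70)*K,x0*K:(x0+50)*K])
o=np.hstack(T);cv2.imwrite("pics/p1.png",o)
E
```

```text
[ 0.4404075  -0.26749255  0.31170139] [[0.7, 0.5], [2.3, 0.2], [0.4, 0.4], [-0.2, -1.3], [-1.1, 1.1], [-2.1, 1.7]]
```

View pics/p1.png

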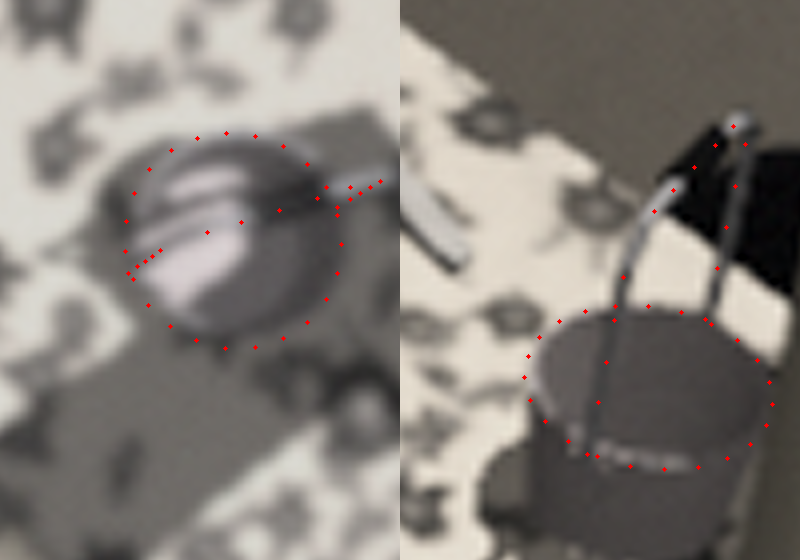

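Overlay is close: the rim fits in both views, and the bail needs about +4 mm in x and yaw near 0.28. Next is the pail: check the plan first, then grasp and lift.

```bash
cat > h.py <<'E'
import numpy as np
from cell import bot,gripper_to,get_image
ACC=np.array([.6162,-.0148,.0624])
def acc(x,y,z):
    c,s=np.cos(ACC[2]),np.sin(ACC[2]);return np.array([ACC[0]+c*x-s*y,ACC[1]+s*x+c*y,z])
def rot(yaw,tilt=0,flip=1):  # tool y along yaw direction (tilted), fingers pointing down/forward
    d=np.array([np.cos(yaw),np.sin(yaw),0]);u=np.array([0,0,1.])
    z=np.sin(tilt)*d-np.cos(tilt)*u;y=flip*(np.cos(tilt)*d+np.sin(tilt)*u)
    return np.c_[np.cross(y,z),y,z]
def tcp(g,R):return np.asarray(g)+bot.hold_point_z*R[:,2]
def st():
    s=bot.read_state();return dict(t=round(float(s["clock"]),2),p=s["ee_pos"].round(4).tolist(),q=s["q"].round(2).tolist(),F=s["force"].round(1).tolist(),T=s["torque"].round(2).tolist(),w=round(float(s["width"]),3),g=round(float(s["grasp_force"]),1))
E
cat > pick.py <<'E'
from h import *
T=np.radians(30)
for f in(1,-1):
    for nm,g,R in(("pail",(.4445,-.266,.169),rot(.28,T,f)),("hook",acc(-.123,.036,.186),rot(.0624,T,f)),("key",(.447,.293,.056),rot(np.pi/2-.017,0,f)),("lock",acc(-.01,-.05,.28),rot(np.pi/2+.0624,0,f)),("turned",acc(-.01,-.05,.28),rot(np.pi/2+.0624-1.5,0,f))):
        q=bot.ik(tcp(g,R),R);print(f,nm,None if q is None else np.round(q,2))
E
python3 pick.py
```

```text
1 pail [-0.47  0.18 -0.39 -0.57 -0.69 -2.01]
1 hook None
1 key [ 0.88  0.45 -0.44 -0.   -0.68 -2.47]
1 lock [ 0.16  0.34  0.04  0.   -1.27 -1.67]
1 turned None
-1 pail [-0.47  0.18 -0.39 -0.57 -0.69  1.13]
-1 hook None
-1 key [ 0.88  0.45 -0.44  0.   -0.68  0.67]
-1 lock [ 0.16  0.34  0.04  0.   -1.27  1.48]
-1 turned [ 0.16  0.34  0.04  0.   -1.27 -0.02]
```

```bash
python3 - <<'E'
from h import *
for d in(0,10,15,20,22,25,27,30,35):
  for z in(.186,.213):
    R=rot(.0624,np.radians(d),-1)
    o=[bot.ik(tcp(acc(-.123-b,.036,z),R),R) for b in(0,.05,.09,.11)]
    print(d,z,[None if q is None else np.round(q,2).tolist() for q in o])
E
```

```text
0 0.186 [[0.36, 0.21, -0.39, 0.0, -0.97, -0.3], [0.39, 0.12, -0.5, 0.0, -0.94, -0.33], [0.43, 0.05, -0.59, 0.0, -0.93, -0.37], [0.45, 0.01, -0.63, 0.0, -0.93, -0.39]]
0 0.213 [[0.36, 0.18, -0.35, 0.0, -1.03, -0.3], [0.39, 0.09, -0.46, 0.0, -1.02, -0.33], [0.43, 0.02, -0.54, 0.0, -1.01, -0.37], [0.45, -0.02, -0.58, 0.0, -1.01, -0.39]]
10 0.186 [[0.39, 0.13, -0.54, 0.08, -0.74, -0.39], [0.44, 0.04, -0.65, 0.1, -0.72, -0.44], [0.48, -0.04, -0.73, 0.11, -0.72, -0.49], [0.51, -0.08, -0.77, 0.11, -0.73, -0.53]]
10 0.213 [[0.39, 0.1, -0.5, 0.08, -0.81, -0.38], [0.44, 0.01, -0.6, 0.09, -0.8, -0.43], [0.48, -0.07, -0.68, 0.1, -0.81, -0.48], [0.51, -0.12, -0.72, 0.1, -0.81, -0.51]]
15 0.186 [[0.41, 0.09, -0.63, 0.15, -0.61, -0.46], [0.46, -0.0, -0.73, 0.18, -0.6, -0.53], [0.51, -0.08, -0.82, 0.2, -0.61, -0.6], [0.54, -0.13, -0.86, 0.21, -0.62, -0.63]]
15 0.213 [[0.41, 0.06, -0.58, 0.14, -0.69, -0.44], [0.46, -0.04, -0.68, 0.16, -0.69, -0.51], [0.51, -0.12, -0.76, 0.18, -0.7, -0.57], [0.54, -0.17, -0.8, 0.18, -0.71, -0.61]]
20 0.186 [[0.42, 0.06, -0.73, 0.27, -0.47, -0.58], [0.47, -0.04, -0.84,
[... 736 characters left out ...]
, -1.04, 0.57, -0.34, -0.95], None]
25 0.213 [[0.43, -0.01, -0.78, 0.38, -0.41, -0.69], [0.48, -0.11, -0.89, 0.43, -0.43, -0.78], [0.54, -0.2, -0.96, 0.45, -0.46, -0.85], [0.58, -0.25, -1.0, 0.46, -0.48, -0.89]]
27 0.186 [[0.37, 0.02, -0.92, 0.67, -0.22, -0.93], [0.4, -0.08, -1.03, 0.73, -0.23, -1.02], None, None]
27 0.213 [[0.42, -0.02, -0.83, 0.48, -0.35, -0.78], [0.47, -0.12, -0.94, 0.53, -0.36, -0.86], [0.53, -0.21, -1.01, 0.55, -0.4, -0.93], [0.57, -0.27, -1.04, 0.55, -0.43, -0.97]]
30 0.186 [None, None, None, None]
30 0.213 [[0.37, -0.04, -0.93, 0.72, -0.23, -0.97], [0.41, -0.14, -1.02, 0.75, -0.25, -1.03], None, None]
35 0.186 [None, None, None, None]
35 0.213 [None, None, None, None]
```

```bash
cat >> h.py <<'E'
TL=np.radians(25)
def bt(g,R):return np.asarray(g)+(bot.hold_point_z-.005)*R[:,2]
E
python3 - <<'E'
from h import *
import cv2
g=np.array([.4445,-.266,.169]);R=rot(.28,TL,-1)
bot.movep(bt(g,R)-.12*R[:,2],R)
gripper_to(.6)
bot.movel(bt(g,R),.12)
a=get_image("scene")["img"];b=get_image("top")["img"]
gripper_to(0,30);print(st())
s=lambda i,x,y:cv2.resize(i[y:y+120,x:x+80],(400,600),interpolation=cv2.INTER_CUBIC)
a2=get_image("scene")["img"]
cv2.imwrite("pics/g.png",np.hstack([s(a,320,110),s(a2,320,110)]))
bot.movel(bt(g+[0,0,.1],R),.1);print(st())
E
```

```text
{'t': 4.36, 'p': [0.4499, -0.2643, 0.1564], 'q': [-0.41, 0.17, -0.39, -0.43, -0.71, 0.98], 'F': [-1.0, 0.3, -0.9], 'T': [-0.28, 1.08, 0.02], 'w': 0.134, 'g': 30.0}
{'t': 5.56, 'p': [0.4496, -0.2641, 0.2557], 'q': [-0.4, 0.06, -0.27, -0.34, -0.91, 0.84], 'F': [-0.8, 0.4, -1.6], 'T': [-0.25, 1.15, 0.05], 'w': 0.135, 'g': 30.0}
```

View pics/g.png

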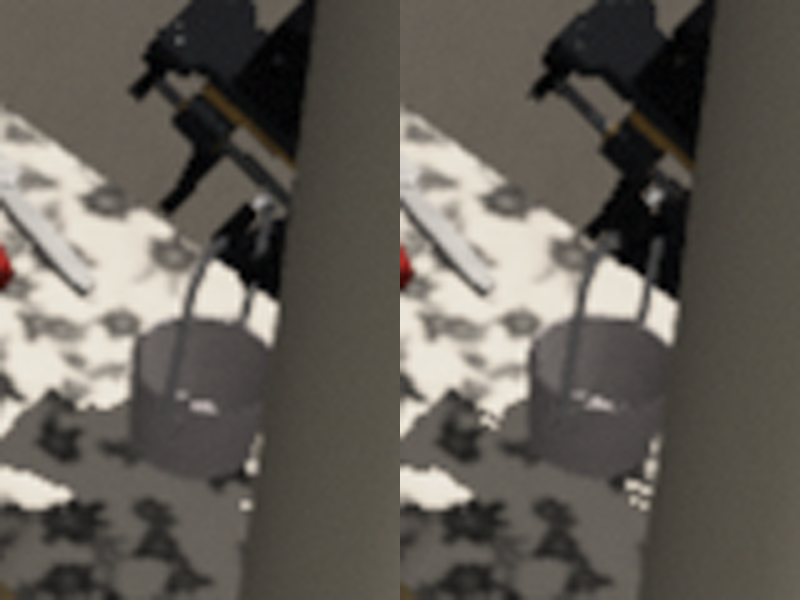

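The pail is gripped by its sleeve and lifts cleanly. Moving to above the hook and taking a look.

```bash
python3 - <<'E'
from h import *
import cv2
R=rot(ACC[2],TL,-1);s=acc(-.125,.036,.213)
bot.movep(bt(acc(-.235,.036,.27),R),R)
bot.movel(bt(acc(-.225,.036,.213),R),.15)
bot.movel(bt(s,R),.1);bot.dwell(.3);print(st())
a=get_image("scene")["img"];b=get_image("top")["img"]
z=lambda i,x,y:cv2.resize(i[y:y+75,x:x+50],(400,600),interpolation=cv2.INTER_CUBIC)
cv2.imwrite("pics/k.png",np.hstack([z(a,240,145),z(b,245,150)]))
E
```

```text
{'t': 8.99, 'p': [0.4948, 0.0137, 0.2008], 'q': [0.43, -0.02, -0.78, 0.38, -0.43, -0.68], 'F': [0.3, 0.0, -1.2], 'T': [-0.11, 1.11, -0.03], 'w': 0.137, 'g': 30.0}
```

View pics/k.png

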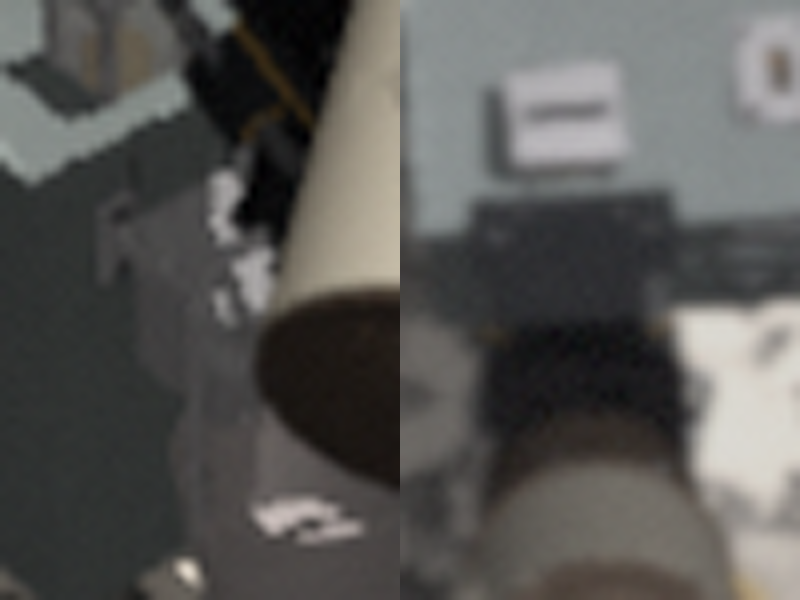

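The gripper body clears the cap and is centred on it in the top view; the bail is over the prongs. Lowering with force checks.

```bash
python3 - <<'E'
from h import *
import cv2
R=rot(ACC[2],TL,-1)
for z in(.200,.194,.190,.187,.185,.183,.181):
    bot.movel(bt(acc(-.125,.036,z),R),.05);s=st();print(z,s["F"],s["T"],s["p"][2])
    if s["F"][2]>1.2: break
E
```

```text
0.2 [-0.6, 1.1, -1.4] [-0.03, 1.08, 0.03] 0.1873
0.194 [0.5, 0.1, -2.3] [-0.04, 1.11, -0.07] 0.1814
0.19 [0.3, 0.1, -1.1] [-0.06, 1.14, -0.02] 0.1774
0.187 [-0.0, 0.9, -1.5] [-0.08, 1.13, -0.05] 0.1743
0.185 [-0.6, 0.9, 0.2] [0.39, 1.01, 0.12] 0.1731
0.183 [-5.3, 0.7, 9.6] [0.23, 1.28, 0.14] 0.1726
```

```bash
python3 - <<'E'
from h import *
import cv2
R=rot(ACC[2],TL,-1)
bot.movel(bt(acc(-.125,.036,.185),R),.05);print(st())
gripper_to(.35);bot.dwell(.2);print(st())
p=bt(acc(-.125,.036,.185),R)
bot.movel(p-.09*R[:,2],.15);print(st())
# clear toward the key block and look
Rk=rot(np.pi/2-.017,0,-1)
bot.movep(tcp((.40,.20,.30),rot(0.1,0,-1)),rot(0.1,0,-1))
bot.movep(tcp((.447,.293,.17),Rk),Rk);print(st())
a=get_image("scene")["img"];b=get_image("top")["img"]
z=lambda i,x,y,w:cv2.resize(i[y:y+w*3//4,x:x+w],(400,300),interpolation=cv2.INTER_CUBIC)
cv2.imwrite("pics/n.png",np.vstack([np.hstack([z(a,220,120,90),z(b,230,130,90)]),np.hstack([z(a,165,215,80),z(b,160,190,60)])]))
E
```

```text
{'t': 11.02, 'p': [0.4953, 0.0139, 0.173], 'q': [0.41, 0.02, -0.85, 0.48, -0.32, -0.78], 'F': [-0.3, -1.2, 1.9], 'T': [-0.08, 0.74, -0.09], 'w': 0.137, 'g': 30.0}
{'t': 11.88, 'p': [0.495, 0.0137, 0.1726], 'q': [0.41, 0.02, -0.85, 0.48, -0.32, -0.78], 'F': [0.8, -0.2, -0.0], 'T': [-0.06, 0.92, -0.01], 'w': 0.349, 'g': 0.0}
{'t': 12.62, 'p': [0.4566, 0.0112, 0.2534], 'q': [0.49, -0.16, -0.73, 0.31, -0.62, -0.65], 'F': [-0.1, -0.7, -0.5], 'T': [-0.06, 1.01, -0.02], 'w': 0.348, 'g': 0.0}
{'t': 14.7, 'p': [0.4472, 0.2922, 0.1517], 'q': [0.88, 0.3, -0.32, 0.0, -0.96, 0.67], 'F': [0.3, 0.4, -0.4], 'T': [-0.1, 0.16, -0.01], 'w': 0.35, 'g': 0.0}
```

View pics/n.png

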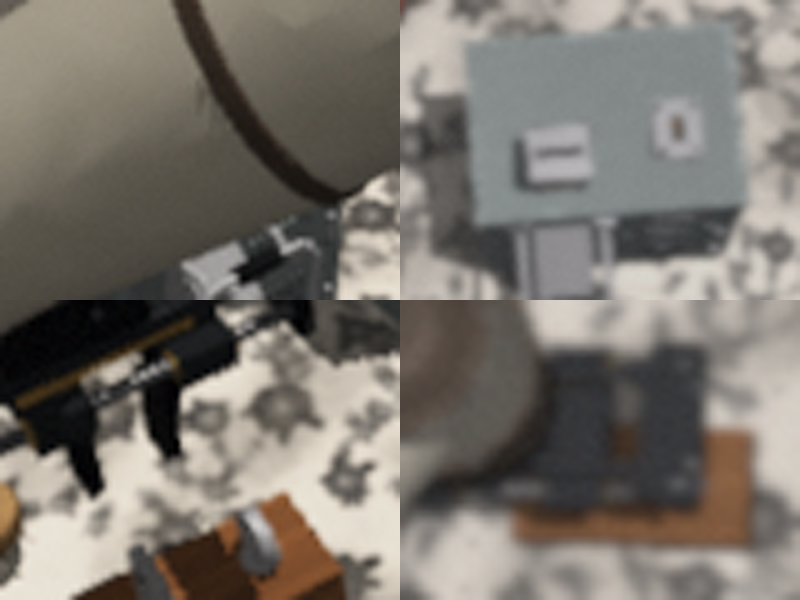

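Pail hangs on the prong: the sleeve sits between the arms in the scene tile, top left. The left key has a squared bow top, the right a rounded one. Locating the key directly and approaching it.

```bash
python3 - <<'E'
from fit import *
print(fit({"top":[((15,0,72),(184.3,210.5)),((-15,0,72),(184.3,220))],"scene":[((15,0,72),(191.3,265)),((-15,0,72),(197,271.3)),((0,0,32),(195.5,279.3))]},[.447,.293,0]))
for n in C: print(n,proj(n,[[.447,.293,.072],[.447,.293,.032]]).round(1).tolist())
from h import *
Rk=rot(np.pi/2-.017,0,-1)
bot.movel(tcp((.447,.293,.10),Rk),.15)
a=get_image("scene")["img"]
z=lambda i,x,y,w:cv2.resize(i[y:y+w*3//4,x:x+w],(800,600),interpolation=cv2.INTER_CUBIC)
cv2.imwrite("pics/c.png",z(a,170,235,70))
E
```

```text
(array([0.44777788, 0.29475691, 0.05447446]), [[-1.1, 1.2], [-0.9, 0.4], [-0.3, -1.4], [0.2, 0.2], [0.6, -2.5]])
scene [[194.8, 267.4], [196.8, 276.7]]
top [[183.8, 216.3], [185.6, 217.7]]
```

View pics/c.png

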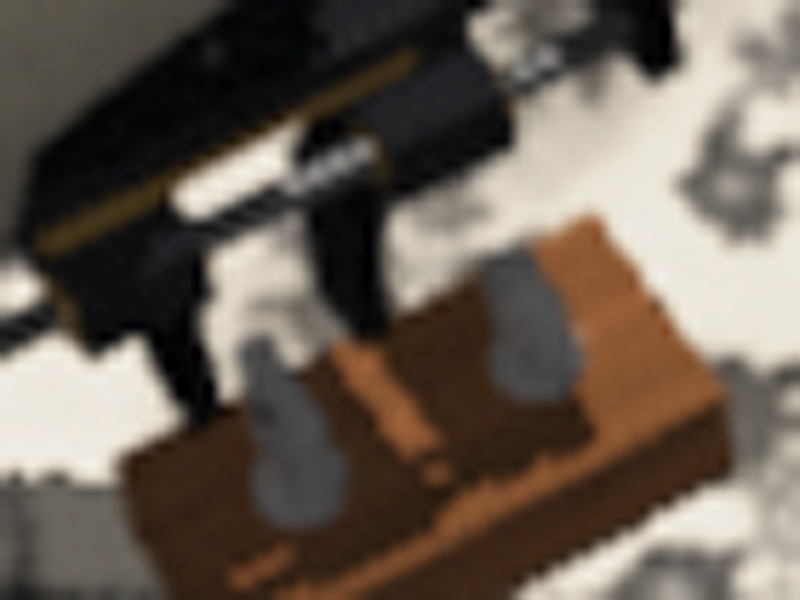

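The fingers straddle the left, square-bowed key. Grasp, lift, and move to above the lock.

```bash
python3 - <<'E'
from h import *
import cv2
Rk=rot(np.pi/2-.017,0,-1)
g=np.array([.447,.294,.056])
bot.movel(tcp(g,Rk),.08);print(st())
gripper_to(0,40);print(st())
bot.movel(tcp(g+[0,0,.15],Rk),.15);print(st())
Rl=rot(np.pi/2+ACC[2],0,-1)
bot.movep(tcp((.46,.15,.38),Rl),Rl)
k=acc(-.01,-.05,.225)
bot.movep(tcp(k+[0,0,.075],Rl),Rl)   # key tip ~48-? mm over, nominal tip = grasp-48
bot.movel(tcp(k+[0,0,.058],Rl),.08);bot.dwell(.3);print(st(),k)
import pickle
I={n:get_image(n) for n in("scene","top")};pickle.dump(I,open("I.pkl","wb"))
from mos import mosaic
mosaic("pics/l.png",[(I["scene"]["img"],235,100,70),(I["scene"]["img"],258,113,30),(I["top"]["img"],260,130,60),(I["top"]["img"],275,145,30)])
from fit import proj
for n in I: print(n,proj(n,[k,k+[0,0,.010],k+[0,0,.034],k+[0,0,.038],k+[0,0,.074]]).round(1).tolist())
E
```

```text
{'t': 16.27, 'p': [0.4473, 0.2943, 0.0376], 'q': [0.89, 0.45, -0.44, 0.0, -0.69, 0.67], 'F': [0.4, -0.3, 0.1], 'T': [-0.05, 0.13, 0.01], 'w': 0.351, 'g': 0.0}
{'t': 16.79, 'p': [0.4471, 0.2941, 0.0376], 'q': [0.89, 0.45, -0.44, 0.0, -0.69, 0.67], 'F': [-0.3, -0.3, 1.4], 'T': [-0.16, 0.22, -0.0], 'w': 0.099, 'g': 40.0}
{'t': 17.94, 'p': [0.4464, 0.2935, 0.1862], 'q': [0.89, 0.26, -0.27, -0.0, -1.04, 0.67], 'F': [-0.4, -0.7, -0.4], 'T': [-0.08, 0.12, -0.03], 'w': 0.103, 'g': 40.0}
{'t': 20.57, 'p': [0.6095, -0.0653, 0.2648], 'q': [0.16, 0.34, 0.05, 0.0, -1.28, 1.48], 'F': [-0.0, 1.2, -0.6], 'T': [-0.15, 0.13, -0.04], 'w': 0.101, 'g': 40.0} [ 0.60933744 -0.06532628  0.225     ]
scene [[274.1, 135.4], [274.2, 132.5], [274.3, 125.3], [274.3, 124.0], [274.4, 112.8]]
top [[291.7, 159.7], [291.9, 158.9], [292.4, 157.1], [292.4, 156.8], [293.2, 153.9]]
```

View pics/l.png

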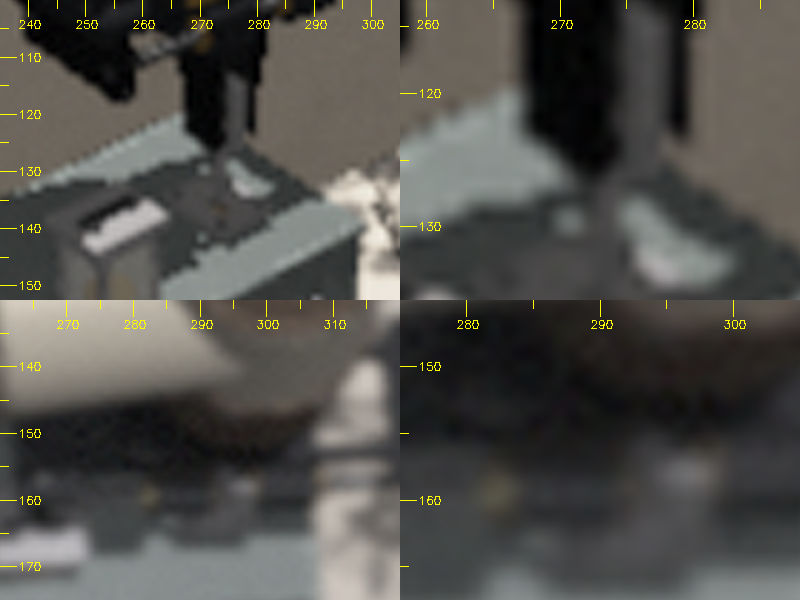

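This shows the key held above the lock plate, scene (273,131). All ten views are used, so from here I'll refine numerically and by touch.

```bash
python3 - <<'E'
from fit import *
def back(n,uv,z):
    d=C[n];R=cv2.Rodrigues(d["rvec"])[0];c=-R.T@np.ravel(d["tvec"])
    v=R.T@np.linalg.inv(d["camera_matrix"])@[*uv,1];return (c+v*(z-c[2])/v[2]).round(4)
raw={n:cv2.imread(n+"_raw.png").astype(float) for n in("scene","top")}
def cen(n,x0,x1,y0,y1,f,z):
    p=raw[n][y0:y1,x0:x1];w=f(p);ys,xs=np.mgrid[y0:y1,x0:x1];uv=((w*xs).sum()/w.sum(),(w*ys).sum()/w.sum());print(n,np.round(uv,2),round(w.sum()),back(n,uv,z));return uv
red=lambda p:np.clip(p[...,2]-p[...,0]-15,0,30)      # brownish
def bright(t):return lambda p:(p.min(-1)>t)*1.
print("keyway");cen("top",286,299,152,166,lambda p:np.clip(p[...,2]-p[...,0],0,99)*(p[...,2]-p[...,0]>8),.222);cen("scene",268,279,131,140,lambda p:np.clip(p[...,2]-p[...,0],0,99)*(p[...,2]-p[...,0]>8),.222)
print("plate")
for t in(140,155,170):cen("top",284,301,150,168,bright(t),.225);cen("scene",262,283,127,144,bright(t),.225)
print("block top hull c (z~.03)")
p=raw["top"];m=((p[...,2]-p[...,0])>35).astype(np.uint8);m[:200]=0;m[235:]=0;m[:,:170]=0;m[:,220:]=0
c=max(cv2.findContours(m,0,2)[0],key=cv2.contourArea);r=cv2.minAreaRect(c);print(r,back("top",r[0],.03))
print("key bow top");
for t in(110,130):cen("top",180,187,207,224,bright(t),.072)
print("fit keyway",[.6093,-.0653],"tile of mean RGB",raw["top"][158,292],raw["top"][158,288],raw["top"][145,270])
E
```

```text
keyway
top [291.72 157.34] 105 [ 0.6177 -0.0656  0.222 ]
scene [273.33 136.64] 36 [ 0.6093 -0.0625  0.222 ]
plate
top [292.45 157.6 ] 145 [ 0.6161 -0.0677  0.225 ]
scene [272.3  134.73] 74 [ 0.615 -0.063  0.225]
top [292.35 157.92] 88 [ 0.6151 -0.0674  0.225 ]
scene [272.06 134.39] 33 [ 0.6166 -0.0634  0.225 ]
top [292.   157.63] 27 [ 0.616  -0.0663  0.225 ]
scene [nan nan] 0 [nan nan nan]
block top hull c (z~.03)
((194.44754028320312, 216.99722290039062), (35.47721481323242, 17.712326049804688), 3.012787342071533) [0.4498 0.2626 0.03  ]
key bow top
top [183.91 213.07] 43 [0.458 0.293 0.072]
top [183.64 213.11] 36 [0.4578 0.2939 0.072 ]
fit keyway [0.6093, -0.0653] tile of mean RGB [ 97. 103. 112.] [174. 171. 173.] [139. 139. 134.]<stdin>:7: RuntimeWarning: invalid value encountered in scalar divide
```

```bash
cat > touch.py <<'E'
from h import *
Rl=rot(np.pi/2+ACC[2],0,-1)
TIP=.048-bot.hold_point_z  # tip below tcp
def go(x,y,tip,v=.06,R=None): bot.movel([x,y,tip+TIP],v,R if R is not None else Rl)
def fz(): return np.mean([bot.read_state()["force"] for _ in range(3)],0)
def probe(x,y,tips,lim=5):
    for t in tips:
        go(x,y,t,.04);f=fz()
        if f[2]>lim: break
    return t,f.round(1).tolist(),bot.read_state()["ee_pos"].round(4).tolist()
E
python3 - <<'E'
from touch import *
x0,y0=.614,-.065
c,s=np.cos(ACC[2]),np.sin(ACC[2])
go(x0,y0,.230)
for a,b in((0,0),(-3,0),(3,0),(0,3),(0,-3)):
    x,y=x0+(c*a-s*b)/1e3,y0+(s*a+c*b)/1e3
    go(x,y,.2285,.06)
    r=probe(x,y,(.2265,.225,.2235,.222,.220,.217,.214));print(a,b,r,st()["t"])
    if r[0]<.2185: break
    go(x,y,.2285,.06)
E
```

```text
0 0 (0.222, [-2.9, 1.1, 9.4], [0.6144, -0.0652, 0.2539]) 22.39
-3 0 (0.214, [0.2, -0.1, -0.6], [0.6109, -0.0652, 0.243]) 24.65
```

In the keyway, 11 mm deep with no force, at TCP (.611,-.0652). Now find the cam slot, anticlockwise, with a light press.

```bash
cat >> touch.py <<'E'
X,Y=.6110,-.0652
def pose(d,tip,v=.05,dx=0,dy=0): bot.movel([X+dx,Y+dy,tip+TIP],v,rot(np.pi/2+ACC[2]+d,0,-1))
def rd():
    f=fz();s=bot.read_state();return f.round(1).tolist(),round(float(s["ee_pos"][2]-TIP),4),round(float(s["torque"][2]),2),round(float(s["clock"]),1)
E
python3 - <<'E'
from touch import *
for t in(.212,.211,.210,.2095,.209):
    pose(0,t);r=rd();print(t,r)
    if r[0][2]>3.5:break
for d in(.1,.18,.24,.30,.36,.42,.48,.54):
    pose(d,t,.05);r=rd();print(d,r)
    if r[1]<t+.0005 and r[0][2]<2:
        pose(d,t-.003);q=rd();print("try",q)
        if q[1]<t-.002:print("dropped");break
        pose(d,t)
E
```

```text
0.212 ([0.0, -0.8, -0.6], 0.2118, -0.05, 24.9)
0.211 ([-0.8, -0.6, -0.3], 0.2109, -0.01, 25.1)
0.21 ([-0.5, 0.4, 0.6], 0.2103, -0.02, 25.4)
0.2095 ([-0.8, 0.4, 3.0], 0.2102, -0.06, 25.6)
0.209 ([-0.6, 0.3, 5.8], 0.21, -0.05, 25.9)
0.1 ([-0.3, 0.1, 5.9], 0.2098, -0.01, 26.1)
0.18 ([0.4, -0.1, 5.4], 0.2094, 0.0, 26.4)
0.24 ([0.6, 0.4, 3.6], 0.2092, 0.04, 26.6)
0.3 ([1.9, -2.9, 0.3], 0.2079, -0.02, 26.9)
try ([2.7, -3.2, -1.6], 0.205, 0.02, 27.1)
dropped
```

It dropped into the cam slot at about 0.30 rad anticlockwise. Pushing home, correcting sideways by force.

```bash
python3 - <<'E'
from touch import *
import json
d=.30;dx=dy=0
for t in(.204,.203,.202,.2015,.201,.2005,.200,.1995,.199):
    pose(d,t,.05,dx,dy);r=rd();print(t,r,round(dx*1e3,1),round(dy*1e3,1))
    dx+=1.0e-4*r[0][0];dy+=1.0e-4*r[0][1]
    if r[0][2]>6:break
json.dump([d,t,dx,dy],open("s.json","w"))
E
```

```text
0.204 ([3.3, -4.0, -2.0], 0.2036, 0.01, 27.4) 0.0 0.0
0.203 ([1.9, -2.8, -2.1], 0.2029, 0.05, 27.6) 0.3 -0.4
0.202 ([0.7, -3.2, -0.4], 0.2019, -0.02, 27.9) 0.5 -0.7
0.2015 ([0.0, 0.6, 0.6], 0.2014, 0.01, 28.1) 0.6 -1.0
0.201 ([-2.1, 1.5, 3.3], 0.2014, 0.05, 28.4) 0.6 -0.9
0.2005 ([-2.3, 1.7, 5.7], 0.2013, -0.0, 28.6) 0.4 -0.8
0.2 ([-2.4, 0.9, 7.2], 0.2013, 0.02, 28.9) 0.2 -0.6
```

```bash
python3 - <<'E'
from touch import *
import json
d,t,dx,dy=json.load(open("s.json"));t=.2008
gripper_to(0,60)
while d>-1.46:
    d-=.1;pose(d,t,.05,dx,dy);r=rd();print(round(d,2),r,round(dx*1e3,1),round(dy*1e3,1))
    if np.hypot(*r[0][:2])>15 or abs(r[2])>.6: print("high");break
    dx+=1.2e-4*r[0][0];dy+=1.2e-4*r[0][1]
json.dump([d,t,dx,dy],open("s.json","w"));print(st())
E
```

```text
0.2 ([-0.3, 0.4, 4.6], 0.2014, 0.04, 29.4) -0.1 -0.5
0.1 ([-0.3, -0.3, 4.2], 0.2013, 0.01, 29.6) -0.1 -0.5
-0.0 ([-0.6, 0.0, 5.0], 0.2013, 0.01, 29.9) -0.2 -0.5
-0.1 ([0.3, 0.0, 4.8], 0.2013, 0.02, 30.1) -0.2 -0.5
-0.2 ([-0.1, -0.7, 5.5], 0.2013, 0.05, 30.4) -0.2 -0.5
-0.3 ([0.4, -0.3, 6.1], 0.2013, 0.04, 30.6) -0.2 -0.6
-0.4 ([0.2, -0.2, 5.1], 0.2013, 0.05, 30.9) -0.2 -0.6
-0.5 ([-0.3, 0.5, 4.6], 0.2013, 0.01, 31.1) -0.1 -0.7
-0.6 ([0.2, -1.1, 4.9], 0.2013, 0.05, 31.4) -0.2 -0.6
-0.7 ([-0.6, -1.3, 5.3], 0.2013, 0.11, 31.6) -0.2 -0.7
-0.8 ([0.1, -0.7, 5.9], 0.2013, 0.09, 31.9) -0.2 -0.9
-0.9 ([-0.3, -0.2, 7.1], 0.2013, 0.09, 32.1) -0.2 -1.0
-1.0 ([-0.2, -0.3, 4.9], 0.2013, 0.04, 32.4) -0.2 -1.0
-1.1 ([-0.2, -0.5, 5.5], 0.2013, 0.09, 32.6) -0.3 -1.0
-1.2 ([0.1, 0.1, 6.3], 0.2013, 0.09, 32.9) -0.3 -1.1
-1.3 ([-0.4, -0.3, 6.0], 0.2013, 0.08, 33.1) -0.3 -1.1
-1.4 ([-0.4, 0.7, 5.5], 0.2013, 0.1, 33.4) -0.3 -1.1
-1.5 ([-0.5, -0.1, 5.5], 0.2013, 0.12, 33.6) -0.4 -1.0
{'t': 33.62, 'p': [0.6108, -0.0663, 0.2306], 'q': [0.16, 0.36, -0.01, 0.0, -1.2, -0.02], 'F': [-0.5, -0.1, 5.5], 'T': [0.04, 0.23, 0.12], 'w': 0.099, 'g': 60.0}
```

Turning smoothly, but the stop isn't clearly felt yet. Continue until the torque rises, then check for tokens in the images numerically.

```bash
python3 - <<'E'
from touch import *
import json,cv2
d,t,dx,dy=json.load(open("s.json"))
def tq(): return np.mean([(bot.dwell(.03),bot.read_state()["torque"][2])[1] for _ in range(5)])
print(tq())
while d>-1.8:
    d-=.05;pose(d,t,.05,dx,dy);q=tq();R=bot.read_state()["eef_rot"];print(round(d,2),round(q,3),"actual",round(np.arctan2(-R[1,1],-R[0,1])-np.pi/2-ACC[2],3),rd())
    if abs(q)>.38:break
json.dump([d,t,dx,dy],open("s.json","w"))
bot.dwell(1);print(st())
# tube contents: brass-coloured pixels before/after, in the sight-tube region
import pickle
for nm,a in(("before",cv2.imread("scene_raw.png")),("now",get_image("scene")["img"])):
    p=a[140:160,244:266].astype(int);h=cv2.cvtColor(a[140:160,244:266],cv2.COLOR_BGR2HSV)
    print(nm,int(((p[...,2]-p[...,0])>25).sum()))
E
```

```text
0.11944160058573763
-1.55 0.203 actual -1.544 ([-0.4, 0.6, 6.6], 0.2013, 0.23, 34.2)
-1.6 0.283 actual -1.593 ([-0.3, 0.1, 5.1], 0.2013, 0.31, 34.6)
-1.65 0.409 actual -1.643 ([-1.3, -0.3, 6.9], 0.2014, 0.43, 35.0)
{'t': 36.03, 'p': [0.6107, -0.0663, 0.2306], 'q': [0.16, 0.36, -0.01, 0.0, -1.2, -0.17], 'F': [-0.7, 0.0, 5.6], 'T': [0.02, 0.34, 0.38], 'w': 0.099, 'g': 60.0}
before 0
now 0
```

```bash
python3 - <<'E'
from h import *
import pickle,cv2
I=pickle.load(open("I.pkl","rb"))
f=lambda a:(a[...,2].astype(int)-a[...,0])
a,b=I["scene"]["img"],get_image("scene")["img"]
print(f(a)[141:157:2,246:266:2]);print(f(b)[141:157:2,246:266:2])
# pail interior
from fit import proj
uv=proj("scene",[acc(-.123,.036,.022),acc(-.100,.036,.081)]);print(uv.round())
u,v=uv[0].astype(int);print(f(b)[v-10:v+10:2,u-16:u+16:2]);print(f(a)[v-10:v+10:2,u-16:u+16:2]);print(st())
E
```

```text
[[ 0  2  3  3  5  4  4  1  1 -1]
 [ 1  0  3  5  3  2  2  4  1 -2]
 [ 2  2  2  1  1  4  5  6  1  0]
 [ 2  3  4  1  4  6  5  5  2 -1]
 [ 0  2  8  8 11 23 13  6  2 -4]
 [ 1  4 14  9 10 23 21  4  3 -4]
 [-2  2 13  9  9 25 18  5  1 -4]
 [-2 -3  9  9  8 19  6 -2 -2 -3]]
[[ 1  4  5  4  3  3  3  2  0 -1]
 [ 1  2  4  3  2  2  2  3  1 -2]
 [ 2  1  1 -1  2  4  5  4  2 -1]
 [ 3  3  3  1  3  6  6  5  2 -1]
 [ 1  4  2  1  2  5  3  4  4 -3]
 [ 0  3  3  2  3  5  4  5  3 -4]
 [-1  2  3  1  3  4  5  4  1 -4]
 [-2 -2  0  0  3  4  2 -3 -3 -4]]
[[275. 222.]
 [270. 203.]]
[[ -2   6   1   6   5   7   8   7   9   7   6   6   6   7   6   5]
 [ -3   2   2   6   6   6  13  10  11  10   8   8   6   6   5   7]
 [  1   7   2   9   8  17  53  94  45  46  12   9   6   6  10  13]
 [ 12   9   2   8  13  23  67 136  64  92  41  12  11  12  11   6]
 [ 11  13   4   5   5   6  10  31  37  24  30  11   9   4   6   5]
 [ 11  13   7   6   5   6   5   7   7   6   8   7   6   5   6   8]
 [ 12  13   9   7   7   6   4   5   7   6   5   6   5   6   5  15]
 [ 11  13  11   5   6   7   6   5   7   7   5   6   6   6   6  18]
 [ 12  12  13   6   5   6   6   6   6   6   6   7   6   6   5  16]
 [ 14  14  13  11   6   5   7   5   6   6   6   5   6   6   6  12]]
[[-4  8  1  5  6  7  8  7  7  6  7  5  5  5  5  5]
 [-1  4  2  6  6  9  4 11 12 11  6  7  5  5  6  7]
 [ 1  6  1 11  6 10 14 14 14 12 12  8  6  5  8 11]
 [12 10  3  9 11 10 14 13 12  5 11 12 12 12 11  6]
 [11 11  5  5  7  5 10 10  7 12 12 10  7  6  4  6]
 [10 12  7  5  6  5  6  7  5  5  4  7  7  4  6 14]
 [12 13  5  5  5  6  7  6  7  6  6  5  6  6  5 20]
 [11 12  9  7  5  7  6  5  6  6  6  4  4  7  5 21]
 [11 14 12  5  5  6  6  7  6  5  5  5  6  5  4 16]
 [13 13 14 12  6  6  6  7  6  6  4  6  6  5  7 14]]
{'t': 36.23, 'p': [0.6107, -0.0663, 0.2306], 'q': [0.16, 0.36, -0.01, 0.0, -1.2, -0.17], 'F': [-1.0, 0.7, 5.4], 'T': [-0.01, 0.3, 0.43], 'w': 0.094, 'g': 60.0}
```

The brass colour has gone from the sight tube and now shows inside the pail. The key is held against its stop, so I'm handing in.

```bash
python3 -c "
from cell import bot
print(bot.hand_in())"
```

```text
the job is handed in; nothing more can be done
None
```

I handed the job in at about 36 s: the pail hangs on the hook under the spout, the square-bowed key is fully home and still gripped against its clockwise stop, and by image colour the tokens have left the sight tube and lie in the pail, though I could not count all four.

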